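Clear a T-slotted machine bed

TASK

Clear the T-slotted bed for the next job: pick up every offcut lying on it and drop it in the bed's own catch tray, and with the scraper drive all the slugs lodged in the slots out of the open ends into that tray. When all the scrap is in the tray, set the scraper back upright on its grooved rest, blade in the groove, and last of all, with the fingers, press the oblong membrane key on the control pad until it registers, at about 5 N. Do not disturb the mug, pliers or screwdriver, do not press the round keys.

Things in the scene. Friction and masses are not known exactly. Their poses are not given: they have to be found in the camera images.
- bed: fixed aluminium bed plate, grey sheet-metal catch tray joined to one end. Origin: on the table surface below the middle of the slots; local x along the slots to the open ends and the tray, y across, z up. Plate: x -120 to +100, y -75 to +75 mm, top face 59 mm above the origin. Two straight T-slots along x at y = +28 and -28 mm, closed at x = -100, open at x = +100 mm
- slot_p (a point): T-slot at bed y = +28 mm, middle of its length, at the centre of the channel floor, 40 mm above the table; axes as the bed's. Neck 16 mm wide and 8 mm deep in the top face, below it a channel 26 mm wide and 11 mm high; slugs cannot be lifted through the neck. The scraper's blade goes down through the neck and, with its shoe on the top face, hangs 2 mm over this floor
- slot_n (a point): T-slot at bed y = -28 mm, middle of its length, at the centre of the channel floor, 40 mm above the table; axes as the bed's. Neck 16 mm wide and 8 mm deep in the top face, below it a channel 26 mm wide and 11 mm high; slugs cannot be lifted through the neck. The scraper's blade goes down through the neck and, with its shoe on the top face, hangs 2 mm over this floor
- tray (a point): middle of the catch tray's inner floor, 4 mm above the table, at x = 147 mm in the bed's frame; axes as the bed's. The tray is 91 (x) x 142 (y) mm inside with walls 4 mm thick and 45 mm high; the bed's end face is its fourth wall, so that scrap leaving the slots drops in
- scraper_grip (a point): scraper: black grip 30 x 20 x 42 mm high on a steel shoe 44 x 34 x 5 mm; a blade 8 (x) by 9 (y) mm reaches 17 mm below the shoe. 64 mm high, 0.12 kg, same when turned half round. Point: on its axis, 44 mm above the blade's lower end, 1 mm above the grip's middle. Local x along the shoe (lay it along the slot), z up. With the shoe on the bed's top the point is 86 mm above the bed's origin. Starts on the rest
- rest: fixed wooden rest for the scraper, 60 x 60 x 30 mm, with a groove 26 mm wide and 20 mm deep along its local x, open at both ends. Origin: centre of its underside; z up. The scraper stands on it with the blade in the groove and the shoe on the two cheeks, its grip point then 57 mm above this origin
- slug_1: steel slug, 24 x 22 x 8 mm with a dark spot on top, about 30 g, captive in a T-slot of the bed (24 mm side along the slot) until pushed out of the open end. May be absent. Origin: centre of its underside
- slug_2: steel slug, 24 x 22 x 8 mm with a dark spot on top, about 30 g, captive in a T-slot of the bed (24 mm side along the slot) until pushed out of the open end. May be absent. Origin: centre of its underside
- slug_3: steel slug, 24 x 22 x 8 mm with a dark spot on top, about 30 g, captive in a T-slot of the bed (24 mm side along the slot) until pushed out of the open end. May be absent. Origin: centre of its underside
- slug_4: steel slug, 24 x 22 x 8 mm with a dark spot on top, about 30 g, captive in a T-slot of the bed (24 mm side along the slot) until pushed out of the open end. May be absent. Origin: centre of its underside
- offcut_1_mid (a point): offcut: square-cut steel bar, 16 x 34 x 14 mm high, about 60 g, at the start lying on top of the bed, possibly across the slots. May be absent. Point at its centre; local y along its length, x across, z up
- offcut_2_mid (a point): offcut: square-cut steel bar, 16 x 38 x 14 mm high, about 60 g, at the start lying on top of the bed, possibly across the slots. May be absent. Point at its centre; local y along its length, x across, z up
- offcut_3_mid (a point): offcut: square-cut steel bar, 16 x 42 x 14 mm high, about 60 g, at the start lying on top of the bed, possibly across the slots. May be absent. Point at its centre; local y along its length, x across, z up
- pad: fixed control pad, flat grey box 80 x 110 x 20 mm with a dark face and three white membrane keys. Origin: centre of its underside; local -x is the side nearer the robot, y to the left
- bar_key: oblong membrane key, 20 (x) x 52 (y) mm, the one to press; 18 mm from the middle of the pad towards local -x. Origin: centre of its top, 23.5 mm above the table; it yields about 1 mm and registers while a downward force of more than 4 N is held on it for 0.1 s
- round_key_l: small round membrane key (18 mm across) at the far left of the control pad; not to be pressed. Origin: centre of its top
- round_key_r: small round membrane key (18 mm across) at the far right of the control pad; not to be pressed. Origin: centre of its top
- mug: mug, 101 mm tall, a bystander; origin at its underside
- pliers: combination pliers lying flat, a bystander; origin at the underside
- screwdriver: screwdriver lying flat, a bystander; origin at the underside

How it is judged:
By the outcome, as a careful person would: the job done as asked, in the order asked, and still so for the second after the job is handed in, with the robot touching nothing.
Of slug_1, slug_2, slug_3, slug_4 only 2 to 4 are there at a start; the rules pass over those that are not, and their reading is None.
Of offcut_1, offcut_2, offcut_3 only 2 to 3 are there at a start; the rules pass over those that are not, and their reading is None.
At some moment in a run one of offcut_1, offcut_2, offcut_3 may be knocked a few centimetres aside while the robot is not near it.
It also fails if it takes over 200 s, if anything falls off the work surface, if the arm or the gripper's body presses on something with over 40 N, if the wrist force passes 120 N, or if a joint passes its speed limit or range.

ROBOT

A 6-joint arm with a two-finger parallel gripper is mounted at the origin on a cart in front of the work surface, level with it; the furniture and walls round the work are solid. World frame = base frame: x ahead of the robot, y to its left, z up, the work surface at z = 0. Lengths are in mm, angles in rad, forces in N, time in s.
With the tool pointing down it reaches from about 150 to 775 mm from the base axis. Payload 6.1 kg.
Tool frame: the origin (TCP) lies midway between the tips of the shut fingers; the grasp point (between the pads) lies 19 mm behind it (r.grip_point_offset is the distance from the TCP to the grasp point, in mm); z points along the fingers, y is the line along which they close (so a half turn about z gives the same grasp; the last joint's range is limited). The gripper opens to 85 mm and grips with 20 to 120 N. Pads are 22 mm wide; open, the fingers measure 114 mm over their backs; the gripper's body (76 mm by 85 mm) begins 54 mm behind the grasp point. The pads swing forward as they close: fully open they stand 13 mm farther back than shut.
Start: joints at [1.171, 0.126, -0.04, 1.405, 0, 1.571], TCP at [204.34, 483.584, 200.195] pointing down, gripper open.
Joint ranges: [-2.72, 2.72], [-0.95, 1.95], [-1.27, 1.35], [-1.78, 2.02], [-1.46, 1.47], [-3.14, 3.14]. Speed limits (rad/s): [2.39, 2.39, 3.01, 3.14, 3.14, 3.14].

INTERFACE

Orientations are given as a rotation vector (axis times angle).
In Python, from workcell import r, claw, optics, job gives the robot as it stands. Calls block until the motion is done:
- r.reach(position, orientation): joint-space move of the TCP to a pose.
- r.line_to(position, attitude=None, feed=150, f_stop=None): straight line of the TCP; attitude=None keeps the orientation; feed is the mean speed in mm/s. With f_stop (N) it stops when the force on the tool has changed by that much, and returns True; else False.
- r.goto_joints(angles): joint-space move.
- claw.move_gripper(opening, effort=None): finger opening in mm; effort is the grip in N (None keeps the last); returns when the fingers have stopped.
- r.sleep(seconds).
- r.inverse_kinematics(position, orientation): joint angles nearest the present ones, or None.
- optics.read_camera(name): name is "scene" or "top"; returns a dict with "frame" (420x560x3 uint8, red, green, blue), "z_map" (420x560 float32, mm along the optical axis (not along the pixel's ray), 0 where there is no reading), "camera_matrix" (3x3 intrinsics, pixels), "k1" (the pictures are not rectified: a ray, as slopes to the right and down, at radius r is drawn at 1 + k1 r^2 times it, then the intrinsics apply), "extrinsics" (4x4, takes a point from world to camera coordinates). Camera axes: x right, y up, looking along -z (the intrinsics and any distortion apply to the point x, -y, -z); pixel columns grow to the right and rows downward; lengths in mm; the calibration is good to about 2 mm. A picture is of the moment at which its call begins.
A pose or a line that the arm cannot do raises r.PlanningError and nothing moves.
- job.sign_off(): hands the job in; it is judged then, once.
Readings, each from a call of its own:
- r.read_t(): time.
- r.read_joint_pos(): joint angles.
- r.read_joint_vel(): joint speeds.
- r.read_joint_torque(): joint torques, N m.
- r.read_tool_pos(): TCP position.
- r.read_ee_rot(): TCP orientation.
- r.read_wrist_force(): force on the tool from outside, world axes, zero at the start.
- r.read_torque(): the same for the moment, N m.
- r.read_gripper_width(): finger opening in mm.
- r.read_grip_force(): force on a finger pad.
Only numpy, scipy, OpenCV 4.12 (cv2) and the standard library are available. Lean on these libraries where they do the work, as an engineer would, in place of code of your own. Each camera call takes 0.05 s, during which the arm holds its last target. There are 200 camera calls.

## Working session

There is one attempt and no reset: what is moved stays moved. The work goes in short steps, each a Python script; the robot and the scene stay as the last script left them, time stands still between calls to the robot, and variables do not carry over. Pictures are saved under pics/ and viewed, at most 14 in all, crops included, and the job is handed in when it is done.

```bash
ls; mkdir -p pics
cat > h.py <<'E'
import numpy as np, cv2
from workcell import r, claw, optics, job
def snap(name,fn=None):
    d=optics.read_camera(name)
    if fn: cv2.imwrite('pics/'+fn+'.png',d['frame'][...,::-1])
    return d
def ray(d,u,v):
    K=d['camera_matrix'];k=d['k1']
    q=np.array([(u-K[0,2])/K[0,0],(v-K[1,2])/K[1,1]]);p=q.copy()
    for _ in range(20): p=q/(1+k*(p@p))
    E=np.array(d['extrinsics']);R=E[:3,:3];t=E[:3,3]
    return -R.T@t, R.T@np.array([p[0],-p[1],-1.0])
def px_z(d,u,v,z):   # point on plane z
    c,w=ray(d,u,v); return c+w*(z-c[2])/w[2]
def px_d(d,u,v):     # point by depth map
    c,w=ray(d,u,v); return c+w*float(d['z_map'][int(round(v)),int(round(u))])
def proj(d,P):
    E=np.array(d['extrinsics']);q=E[:3,:3]@np.asarray(P,float)+E[:3,3]
    s=np.array([q[0]/-q[2],-q[1]/-q[2]]);s=s*(1+d['k1']*(s@s));K=d['camera_matrix']
    return np.array([K[0,0]*s[0]+K[0,2],K[1,1]*s[1]+K[1,2]])
def cloud(d):
    E=np.array(d['extrinsics']);K=d['camera_matrix'];z=d['z_map'];h,w=z.shape
    u,v=np.meshgrid(np.arange(w),np.arange(h))
    q=np.stack([(u-K[0,2])/K[0,0],(v-K[1,2])/K[1,1]],-1);p=q.copy()
    for _ in range(20): p=q/(1+d['k1']*(p**2).sum(-1,keepdims=True))
    P=np.stack([p[...,0]*z,-p[...,1]*z,-z],-1)
    return (P-E[:3,3])@E[:3,:3]
E
python3 - <<'E'
from h import *
import pickle
a=snap('scene','s0');b=snap('top','t0')
pickle.dump((a,b),open('d0.pkl','wb'))
for d in (a,b):
    print(d['camera_matrix'],d['k1'],ray(d,280,210))
print(r.read_t(),r.grip_point_offset,r.read_tool_pos(),r.read_ee_rot())
E
```

```text
pics
[[406.40103782   0.         281.15877334]
 [  0.         406.40103782 210.8617882 ]
 [  0.           0.           1.        ]] -0.06246471948385162 (array([718.2559637 , 819.87417623, 635.78305884]), array([-0.2071804 , -0.81077633, -0.54747662]))
[[384.41331229   0.         280.54152763]
 [  0.         384.41331229 215.51864992]
 [  0.           0.           1.        ]] -0.03623867938897536 (array([314.62656385, -13.55219179, 890.5075512 ]), array([ 0.25126544,  0.00871752, -0.96798645]))
0.1 18.700000000000003 [204.18407932 483.23256094 199.49679402] [-6.23737794e-01 -3.07876007e+00  2.23016438e-03]
```

View pics/s0.png

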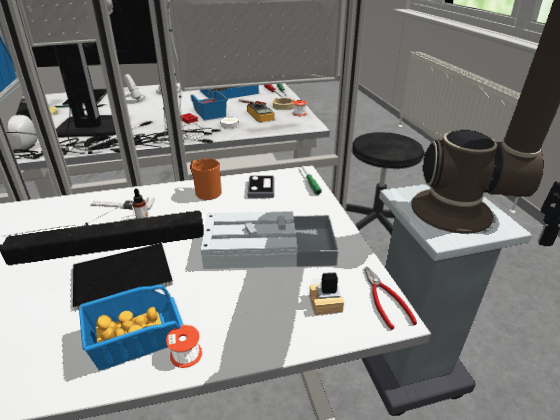

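View pics/t0.png

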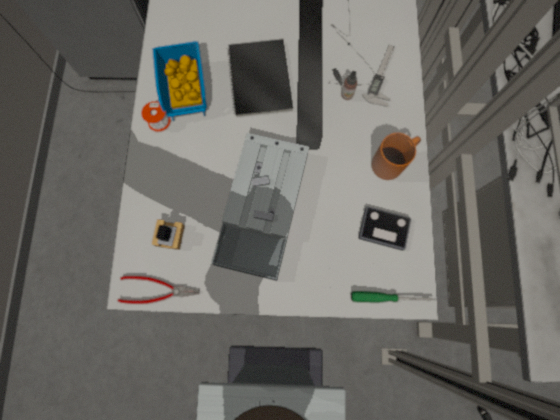

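Run:
```python
from h import *
t=cv2.imread('pics/t0.png');s=cv2.imread('pics/s0.png')
g=lambda im:np.uint8(255*(im/255.)**0.6)
c=cv2.resize(t[123:283,205:315],None,fx=5,fy=5,interpolation=cv2.INTER_CUBIC)
cv2.imwrite('pics/t0bed.png',g(cv2.rotate(c,cv2.ROTATE_90_CLOCKWISE)))
A=cv2.resize(s[205:275,195:345],None,fx=5,fy=5,interpolation=cv2.INTER_CUBIC)
B=cv2.resize(t[200:255,350:420],None,fx=4,fy=4,interpolation=cv2.INTER_CUBIC)
C=cv2.resize(t[210:255,145:190],None,fx=5,fy=5,interpolation=cv2.INTER_CUBIC)
o=np.zeros((590,760,3),np.uint8);o[:350,:750]=A;o[360:580,:280]=B;o[360:585,300:525]=C
D=cv2.resize(s[265:315,300:350],None,fx=4,fy=4,interpolation=cv2.INTER_CUBIC);o[360:560,540:740]=D
cv2.imwrite('pics/mix.png',g(o))
```

```text
(no output)
```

View pics/t0bed.png

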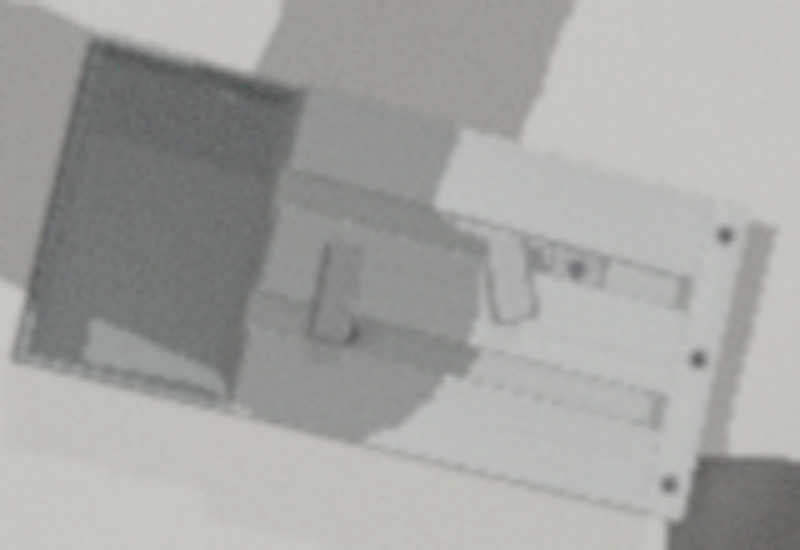

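View pics/mix.png

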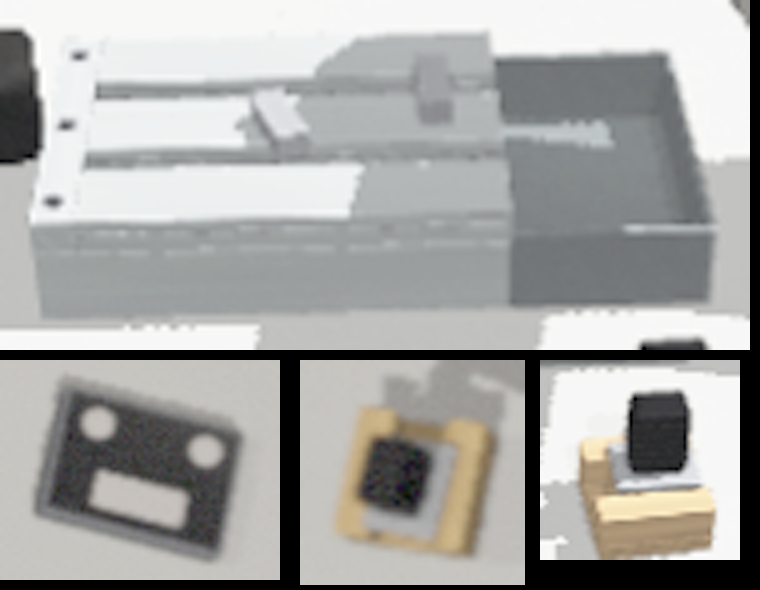

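```bash
cat > fit.py <<'E'
from h import *
from scipy.optimize import least_squares
import pickle
a,b=pickle.load(open('d0.pkl','rb'))
rt=lambda x,y:(205+y/5,123+(799-x)/5)
sc=lambda x,y:(195+x/5,205+y/5)
def fit(d,pts,uv,x0,z=True):
    pts=np.array(pts,float);uv=np.array(uv)
    def f(p):
        c,s=np.cos(p[2]),np.sin(p[2])
        W=np.c_[p[0]+c*pts[:,0]-s*pts[:,1],p[1]+s*pts[:,0]+c*pts[:,1],pts[:,2]+p[3]]
        return (np.array([proj(d,w) for w in W])-uv).ravel()
    g=lambda p:np.r_[f(p if z else np.r_[p,0])]
    o=least_squares(g,x0 if z else x0[:3],loss='soft_l1'); return o.x,f(o.x if z else np.r_[o.x,0]).reshape(-1,2).round(1).tolist()
P=[(-120,-75,59),(-120,75,59),(100,-75,59),(100,75,59),(196.5,-75,45),(196.5,75,45)]
if __name__=='__main__':
    print('top',fit(b,P+[(-100,-28,59),(-100,28,59)],[rt(*q) for q in [(748,207),(685,520),(302,88),(235,405),(92,40),(15,360),(690,291),(662,410)]],[380,10,3,0]))
    print('scene',fit(a,P[:5],[sc(*q) for q in [(32,218),(65,40),(512,213),(492,35),(715,228)]],[380,10,3,0]))
    cr=[(162.4,0),0]
    C=lambda x,y:(145+(x-300)/5,210+(y-360)/5)
    print('rest',fit(b,[(30,30,30),(30,-30,30),(-30,-30,30),(-30,30,30)],[C(*q) for q in [(362,408),(495,425),(470,553),(338,533)]],[250,180,0,0]))
    B=lambda x,y:(350+x/4,200+(y-360)/4)
    # key corners local: bar key centre x=-18
    print('pad',fit(b,[(-8,26,23.5),(-8,-26,23.5),(-28,-26,23.5),(-28,26,23.5)],[B(*q) for q in [(98,470),(189,492),(183,529),(90,505)]],[250,-250,0,0],False))
    print('padbox',fit(b,[(40,55,20),(40,-55,20),(-40,-55,20),(-40,55,20)],[B(*q) for q in [(68,380),(242,428),(217,555),(45,512)]],[250,-250,0,0],False))
    # depth: grip top & offcut tops
    for d,n in ((b,'top'),(a,'scene')):
        X=cloud(d)
        m=(d['z_map']>0)&(X[...,2]>66)&(X[...,2]<90)&(X[...,0]>100)&(X[...,0]<620)&(abs(X[...,1]-60)<240)
        k,l,st,ce=cv2.connectedComponentsWithStats(m.astype(np.uint8))
        for i in range(1,k):
            if st[i,4]>15:
                Q=X[l==i];print(n,st[i],np.median(Q,0).round(1),Q.mean(0).round(1),cv2.minAreaRect(Q[:,:2].astype(np.float32)))
        m=(d['z_map']>0)&(abs(X[...,2]-59)<3)&(X[...,0]>100)&(X[...,0]<600)&(abs(X[...,1])<150)
        Q=X[m];print('bed z',np.median(Q[:,2]),cv2.minAreaRect(Q[:,:2].astype(np.float32)))
E
python3 fit.py
```

```text
top (array([585.16809872,  29.38157044,   2.94644039,  -6.38244408]), [[-0.1, 0.1], [-0.8, 0.7], [-0.4, -0.9], [1.6, 0.5], [-1.1, -0.2], [0.8, -0.2], [0.4, 0.2], [-0.2, -0.4]])
scene (array([579.5106605 ,  21.832261  ,   2.92465503,  -7.10008794]), [[-0.1, 0.6], [0.6, -0.0], [-0.3, -0.4], [-0.3, -0.6], [0.2, 0.4]])
rest (array([ 4.72139396e+02,  2.44880102e+02, -9.79497855e-02,  9.03159107e+00]), [[0.6, -0.2], [-0.3, -0.3], [-0.3, 0.0], [0.0, 0.6]])
pad (array([ 506.04531477, -252.95889409,   75.17688349]), [[0.3, 0.4], [-0.4, 0.4], [-0.5, -0.6], [0.6, -0.1]])
padbox (array([ 5.07484608e+02, -2.52032433e+02, -2.25602940e-01]), [[-1.0, 0.1], [1.4, -0.3], [1.5, 0.7], [-2.3, -0.5]])
top [252 177  17   9 130] [592.7  40.8  72.8] [592.6  40.8  72.5] ((593.2706298828125, 40.997901916503906), (17.223350524902344, 37.714576721191406), 10.192890167236328)
top [253 210  20  11 147] [514.4  30.9  72.5] [514.6  31.1  72.3] ((514.9244995117188, 31.112590789794922), (41.70375061035156, 16.365358352661133), 80.76506042480469)
top [156 225  12  15 131] [469.  248.1  75.8] [469.4 248.6  75.2] ((470.0
[... 154 characters left out ...]
2344), (150.29104614257812, 132.03952026367188), 78.08489227294922)
scene [278 215   8  13  86] [513.7  38.6  73.6] [513.6  35.3  73.1] ((512.6871948242188, 30.649015426635742), (45.25897216796875, 15.815674781799316), 80.35127258300781)
scene [245 222  12  13  91] [591.9  46.4  73.7] [592.1  45.3  73. ] ((591.6179809570312, 42.6096076965332), (16.02341079711914, 38.949710845947266), 11.707013130187988)
scene [322 272  16  12 155] [471.2 255.9  76.4] [470.7 254.6  75.1] ((469.50946044921875, 251.86412048339844), (22.21433448791504, 29.03099822998047), 80.88623809814453)
bed z 60.19718583054353 ((548.2567138671875, 37.55600357055664), (154.6508026123047, 133.4602508544922), 79.18733978271484)
```

Run:
```python
from fit import *
T=[(748,207),(685,520),(302,88),(235,405),(92,40),(15,360),(690,291),(662,410)]
S=[(32,218),(65,40),(512,213),(492,35),(715,228)]
print(fit(b,P+[(-100,-28,59),(-100,28,59)],[rt(*q) for q in T],[580,10,3,0],False))
print(fit(a,P[:5],[sc(*q) for q in S],[580,10,3,0],False))
# two-view triangulation of corners
def tri(p,q):
    A=np.zeros((3,3));B=np.zeros(3)
    for d,u in((b,p),(a,q)):
        c,w=ray(d,*u);w=w/np.linalg.norm(w);M=np.eye(3)-np.outer(w,w);A+=M;B+=M@c
    return np.linalg.solve(A,B)
for i in range(5): print(P[i],tri(rt(*T[i]),sc(*S[i])).round(1))
C=lambda x,y:(145+(x-300)/5,210+(y-360)/5)
print(fit(b,[(30,30,30),(30,-30,30),(-30,-30,30),(-30,30,30)],[C(*q) for q in [(362,408),(495,425),(470,553),(338,533)]],[470,245,0,0],False))
B=lambda x,y:(350+x/4,200+(y-360)/4)
for z in (0,): print('pad',fit(b,[(-8,26,23.5),(-8,-26,23.5),(-28,-26,23.5),(-28,26,23.5)],[B(*q) for q in [(98,470),(189,492),(183,529),(90,505)]],[507,-252,-.22,0],False))
# slot profile: depth of points along slots from top
XX=cloud(b)
x,y,t=585,29,2.94
for d,n in((b,'t'),(a,'s')):
    X=cloud(d)
    for nm,lo,hi,bx in (('pad',10,35,(430,590,-330,-180)),('rest',24,36,(420,520,200,300))):
        m=(X[...,2]>lo)&(X[...,2]<hi)&(X[...,0]>bx[0])&(X[...,0]<bx[1])&(X[...,1]>bx[2])&(X[...,1]<bx[3])
        Q=X[m];print(n,nm,len(Q),np.median(Q,0).round(1),cv2.minAreaRect(Q[:,:2].astype(np.float32)))
```

```text
(array([583.39607366,  29.04973632,   2.94610315]), [[-0.2, -0.4], [-0.4, 0.3], [-0.7, -0.8], [1.8, 0.8], [-1.5, 0.3], [0.9, 0.4], [0.4, -0.2], [0.0, -0.8]])
(array([581.42155352,  30.49976427,   2.92329445]), [[-1.0, 0.5], [0.0, -0.4], [-0.0, -0.4], [0.0, -1.0], [1.0, 0.5]])
(-120, -75, 59) [713.   78.8  61.3]
(-120, 75, 59) [684.6 -68.   59.5]
(100, -75, 59) [498.9 121.2  54.5]
(100, 75, 59) [470.3 -20.2  57.6]
(196.5, -75, 45) [405.8 138.6  40.5]
(array([ 4.73811837e+02,  2.47611686e+02, -9.90244669e-02]), [[0.7, -0.1], [-0.4, -0.2], [-0.4, -0.1], [0.2, 0.4]])
pad (array([ 5.06045314e+02, -2.52958896e+02, -2.21340331e-01]), [[0.3, 0.4], [-0.4, 0.4], [-0.5, -0.6], [0.6, -0.1]])
t pad 1615 [ 504.8 -250.7   20.6] ((506.9398498535156, -252.1898193359375), (111.15924072265625, 81.24617004394531), 76.28333282470703)
t rest 386 [469.6 238.6  30.5] ((475.0454406738281, 251.9323272705078), (59.24882888793945, 59.89779281616211), 84.1302719116211)
s pad 542 [ 506.2 -235.9   22. ] ((504.6190490722656, -250.69598388671875), (115.14523315429688, 79.46514129638672), 76.26383209228516)
s rest 393 [482.3 269.9  30.8] ((474.6897277832031, 254.1259002685547), (63.853431701660156, 58.17073059082031), 83.20946502685547)
```

```bash
cat >> h.py <<'E'
from scipy.spatial.transform import Rotation as Ro
BED=np.array([582.5,29.7,2.937])
def W(x,y,z,F=None):
    F=BED if F is None else F
    c,s=np.cos(F[2]),np.sin(F[2]); return np.array([F[0]+c*x-s*y,F[1]+s*x+c*y,z])
def rv(psi):  # tool down, closing axis at world angle psi (half-turn folded)
    psi=(psi+np.pi/2)%np.pi-np.pi/2 if False else psi
    y=np.array([np.cos(psi),np.sin(psi),0]);z=np.array([0,0,-1.])
    return Ro.from_matrix(np.c_[np.cross(y,z),y,z]).as_rotvec()
def best(p,psi):  # choose half turn with smaller joint travel
    q0=np.array(r.read_joint_pos());o=[]
    for k in (0,np.pi):
        q=r.inverse_kinematics(list(p),list(rv(psi+k)))
        if q is not None:o.append((np.abs(np.array(q)-q0).max(),psi+k,np.round(q,2)))
    return min(o,key=lambda t:t[0])[1:]
def go(p,psi): 
    a,q=best(p,psi); r.reach(list(p),list(rv(a))); return a
def ln(p,psi=None,feed=150,f=None): return r.line_to(list(map(float,p)),None if psi is None else list(rv(psi)),feed,f)
E
python3 - <<'E'
from h import *
def pick(x,y,psi,drop):
    claw.move_gripper(42,40)
    go((x,y,150),psi)
    print('dn',ln((x,y,61),feed=100,f=8),r.read_tool_pos())
    claw.move_gripper(5,40);print('w',r.read_gripper_width(),r.read_grip_force())
    ln((x,y,150)); print('w',r.read_gripper_width())
    d=W(*drop,150); go(d,psi)
    print('dn',ln(np.r_[d[:2],28],feed=120,f=8),r.read_tool_pos())
    claw.move_gripper(34); ln(np.r_[d[:2],150])
pick(514.3,31,np.radians(-9.4),(150,30))
print(r.read_t(),r.read_wrist_force())
d=snap('top','t1');X=cloud(d)
import pickle;pickle.dump(d,open('t1.pkl','wb'))
E
```

```text
dn False [514.808675    31.06454637  61.6590978 ]
w 4.8536305624072416 0.0
w 4.963629705535644
dn False [430.17729538  30.84054105  28.58573338]
7.7667 [ 0.63873762  0.68205081 -0.69915242]
```

Run:
```python
from h import *
go((350,-250,300),0)
d=snap('top','t2');import pickle;pickle.dump(d,open('t2.pkl','wb'));X=cloud(d)
m=(d['z_map']>0)&(X[...,2]>66)&(X[...,2]<90)&(X[...,0]>380)&(X[...,0]<720)&(abs(X[...,1]-60)<240)
k,l,st,ce=cv2.connectedComponentsWithStats(m.astype(np.uint8))
for i in range(1,k):
    if st[i,4]>15: Q=X[l==i];print(st[i],Q.mean(0).round(1),cv2.minAreaRect(Q[:,:2].astype(np.float32)))
t=d['frame'][...,::-1]
c=cv2.resize(t[123:283,205:315],None,fx=5,fy=5,interpolation=cv2.INTER_CUBIC)
cv2.imwrite('pics/t2bed.png',np.uint8(255*(cv2.rotate(c,cv2.ROTATE_90_CLOCKWISE)/255.)**.6))
```

```text
[252 177  17   9 128] [592.7  41.   72.4] ((593.6286010742188, 41.00619125366211), (16.38592529296875, 37.58893966674805), 9.25363826751709)
[253 210  20  11 148] [514.5  30.9  72.4] ((514.879638671875, 31.128463745117188), (41.707435607910156, 16.420408248901367), 79.54100036621094)
[156 225  12  15 130] [469.3 248.7  75.5] ((470.2327880859375, 249.69956970214844), (18.292789459228516, 30.180572509765625), 79.65309143066406)
```

View pics/t2bed.png

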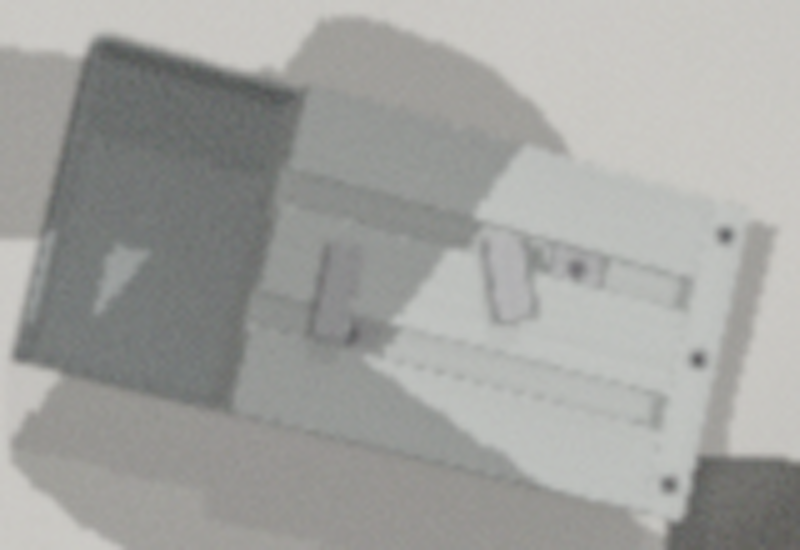

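Run:
```python
from h import *
claw.move_gripper(5,40)
p=W(-60,0,110); a=go(p,np.radians(-9.4)); print(p,r.read_tool_pos(),Ro.from_rotvec(r.read_ee_rot()).as_matrix().round(2).tolist(),r.read_gripper_width())
print(ln(np.r_[p[:2],50],feed=25,f=5),r.read_tool_pos(),r.read_wrist_force())
d=snap('scene');c=snap('top')
A=cv2.resize(d['frame'][130:280,180:360,::-1],None,fx=4,fy=4);
cv2.imwrite('pics/touch.png',A)
ln(p)
```

```text
[641.24862954  17.50990044 110.        ] [641.33191773  16.54087716 110.92212906] [[0.16, 0.99, 0.0], [0.99, -0.16, -0.0], [-0.0, 0.0, -1.0]] 5.092138391127522
False [641.31842185  17.48666267  50.11955601] [ 0.18944982  0.26295195 -0.28266693]
```

View pics/touch.png

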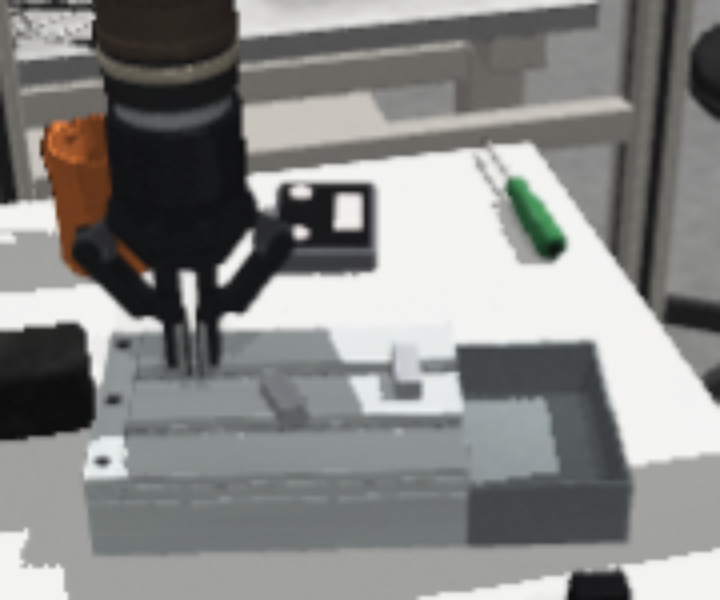

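Run:
```python
from h import *
p=np.array(r.read_tool_pos());print(p)
d=snap('scene');c=snap('top')
for z in (30,40,50,59,70): print(z,proj(d,(641.3,17.5,z)).round(1))
print('actual tip 230,223.8')
X=cloud(d)  # hovering now
m=(d['z_map']>0)&(np.linalg.norm(X[...,:2]-p[:2],axis=-1)<40)&(X[...,2]>75)&(X[...,2]<200)
Q=X[m];
for lo in range(75,200,5):
    q=Q[(Q[:,2]>=lo)&(Q[:,2]<lo+5)]
    if len(q):print(lo,len(q),q.mean(0).round(1),q.min(0).round(0),q.max(0).round(0))
cv2.imwrite('pics/hover.png',np.vstack([cv2.resize(d['frame'][110:240,180:310,::-1],None,fx=4,fy=4)]))
```

```text
[641.2364885   17.47779671 109.62957839]
30 [229.6 238.9]
40 [229.3 235.6]
50 [229.  232.3]
59 [228.7 229.3]
70 [228.4 225.6]
actual tip 230,223.8
140 3 [647.6  27.  143.7] [645.  26. 144.] [650.  28. 144.]
145 12 [639.6  28.4 147.8] [629.  24. 146.] [650.  31. 149.]
150 24 [641.6  27.5 152.6] [627.  21. 150.] [656.  33. 155.]
155 21 [640.5  26.7 157.2] [626.  22. 155.] [655.  31. 160.]
160 27 [641.7  26.7 162.4] [626.  21. 160.] [657.  31. 165.]
165 30 [640.4  24.9 167.2] [624.  10. 165.] [657.  31. 170.]
170 26 [640.6  26.2 172.1] [624.  19. 170.] [656.  31. 175.]
175 28 [640.2  24.  177.7] [624.   8. 175.] [656.  32. 180.]
180 23 [640.1  28.2 182.9] [618.  19. 180.] [664.  34. 185.]
185 43 [643.9  27.7 187.7] [609.  12. 185.] [673.  38. 190.]
190 58 [641.5  28.3 192.4] [607.   9. 190.] [677.  38. 195.]
195 86 [641.7  23.7 197.4] [607.   3. 195.] [681.  37. 200.]
```

View pics/hover.png

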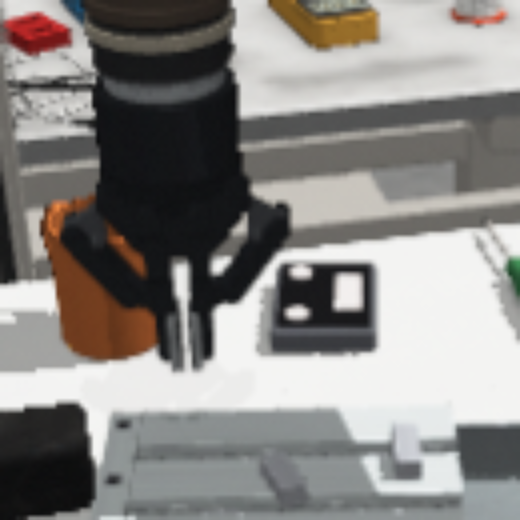

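Run:
```python
from h import *
p=W(-60,0,50);ln(p,feed=100)
print(ln(np.r_[p[:2],15],feed=20,f=4),r.read_tool_pos(),r.read_wrist_force(),r.read_gripper_width())
d=snap('scene');X=cloud(d)
p=np.array(r.read_tool_pos())
m=(d['z_map']>0)&(np.linalg.norm(X[...,:2]-p[:2],axis=-1)<40)&(X[...,2]>61)&(X[...,2]<120)
Q=X[m]
for lo in range(60,120,5):
    q=Q[(Q[:,2]>=lo)&(Q[:,2]<lo+5)]
    if len(q):print(lo,len(q),q.mean(0).round(1),q.min(0).round(0),q.max(0).round(0))
ln(np.r_[p[:2],110])
claw.move_gripper(0,40);print(r.read_gripper_width())
ln(np.r_[p[:2],60])
print(ln(np.r_[p[:2],15],feed=20,f=4),r.read_tool_pos(),r.read_wrist_force(),r.read_gripper_width())
ln(np.r_[p[:2],110])
```

```text
True [641.18984471  17.51052302  28.19548369] [-0.34790738  0.23641183  4.79384223] 5.22365963547727
60 78 [641.5  21.2  61.8] [602. -20.  61.] [678.  57.  65.]
65 23 [639.6  25.   67.8] [602.  10.  65.] [655.  32.  70.]
70 19 [639.1  25.1  72.6] [602.   8.  71.] [657.  30.  75.]
75 20 [640.4  27.4  77.4] [626.  20.  75.] [657.  31.  80.]
80 20 [641.6  27.   82.2] [626.  22.  80.] [657.  32.  85.]
85 21 [641.5  27.4  87.6] [626.  22.  85.] [656.  32.  90.]
90 18 [639.7  27.5  92.1] [625.  23.  90.] [656.  31.  94.]
95 26 [642.3  26.3  97.7] [625.   9.  95.] [658.  32. 100.]
100 26 [642.4  27.8 103.1] [618.  22. 101.] [664.  34. 105.]
105 37 [639.8  27.3 107.6] [612.   7. 105.] [671.  37. 110.]
110 59 [641.2  28.  112.7] [606.   7. 110.] [677.  38. 115.]
115 82 [643.5  23.3 117.1] [607.   3. 115.] [679.  38. 120.]
-0.09235711217293018
True [641.1909307   17.47522032  28.02076025] [-0.24037553 -0.02487657  4.68589401] -0.24418740266442104
```

```bash
cat >> h.py <<'E'
DZ=31.0   # real tips stand 31 mm above the reported TCP (touch test on bed top)
_go,_ln=go,ln
def go(p,psi): return _go((p[0],p[1],p[2]-DZ),psi)
def ln(p,psi=None,feed=150,f=None): return _ln((p[0],p[1],p[2]-DZ),psi,feed,f)
def tip(): return np.array(r.read_tool_pos())+[0,0,DZ]
def tops():
    d=snap('top');X=cloud(d)
    m=(d['z_map']>0)&(X[...,2]>66)&(X[...,2]<90)&(X[...,0]>380)&(X[...,0]<720)&(abs(X[...,1]-60)<240)
    k,l,st,ce=cv2.connectedComponentsWithStats(m.astype(np.uint8))
    for i in range(1,k):
        if 60<st[i,4]<300: Q=X[l==i];print(st[i],Q.mean(0).round(1),cv2.minAreaRect(Q[:,:2].astype(np.float32)))
    return d
E
cat > pick.py <<'E'
from h import *
def pick(x,y,psi,drop):
    claw.move_gripper(42,40)
    go((x,y,150),psi)
    print('dn',ln((x,y,62),feed=100,f=8),tip().round(1))
    claw.move_gripper(5,40);print('w',r.read_gripper_width(),r.read_grip_force())
    ln((x,y,150)); w=r.read_gripper_width();print('w',w)
    if w<10: return False
    d=W(*drop,150); go(d,psi)
    print('dn',ln(np.r_[d[:2],28],feed=120,f=8),tip().round(1))
    claw.move_gripper(34); ln(np.r_[d[:2],150]); return True
E
python3 - <<'E'
from pick import *
if pick(514.3,31,np.radians(-9.9),(150,30)): 
    go((350,-250,300),0); d=tops(); print(r.read_t())
E
```

```text
dn False [514.8  31.   62.5]
w 14.722474016305616 41.86214804649353
w 14.613170255473204
dn False [430.2  30.8  28.6]
[252 177  17   9 129] [592.7  40.9  72.4] ((593.8180541992188, 41.05405044555664), (17.237403869628906, 37.6331672668457), 10.129859924316406)
[156 225  12  15 132] [469.3 248.7  75.2] ((470.1190185546875, 250.38833618164062), (19.33933448791504, 30.48663330078125), 81.02591705322266)
27.2333
```

Run:
```python
from pick import *
if pick(592.7,41.3,np.radians(10),(150,-28)): 
    go((330,-250,330),0); d=tops(); print(r.read_t())
    t=d['frame'][...,::-1]
    c=cv2.resize(t[123:283,205:315],None,fx=5,fy=5,interpolation=cv2.INTER_CUBIC)
    cv2.imwrite('pics/t3bed.png',np.uint8(255*(cv2.rotate(c,cv2.ROTATE_90_CLOCKWISE)/255.)**.6))
```

```text
dn False [593.2  41.3  62.7]
w 14.925983847415367 41.82944476604462
w 14.644426036334194
dn False [442.   87.7  28.6]
[156 225  12  15 133] [469.4 248.6  75.1] ((470.15191650390625, 249.21511840820312), (18.79422950744629, 30.284608840942383), 79.77511596679688)
35.7667
```

View pics/t3bed.png

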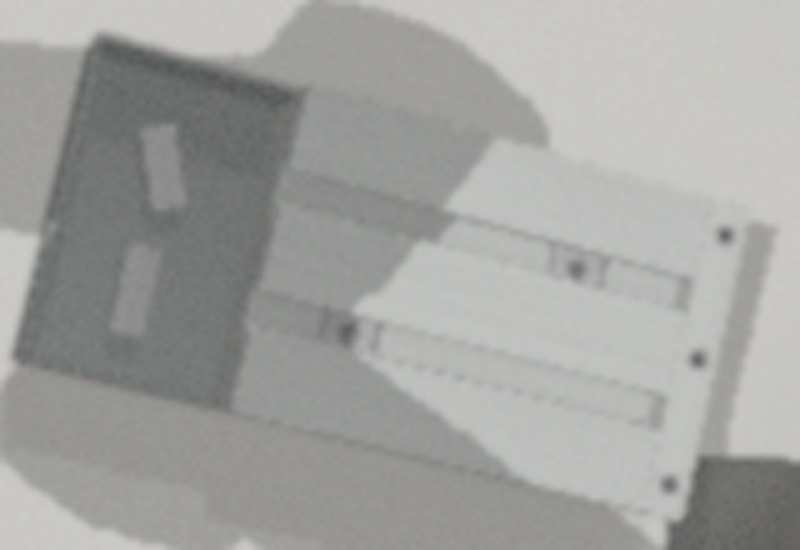

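Run:
```python
from h import *
d=snap('top')
rt=lambda uv:((799-(uv[1]-123)*5).round(0),((uv[0]-205)*5).round(0))
for y in (-36,-28,-20,20,28,36):
    print(y,[tuple(map(float,rt(proj(d,W(x,y,59))))) for x in (-100,-50,0,50,100)])
o=cv2.imread('pics/t3bed.png')
for y in (-36,-20,20,36):
    for x in range(-100,101,20):
        q=rt(proj(d,W(x,y,59)));cv2.circle(o,(int(q[0]),int(q[1])),2,(0,0,255),-1)
for y in (-75,75):
    for x in range(-120,101,20):
        q=rt(proj(d,W(x,y,59)));cv2.circle(o,(int(q[0]),int(q[1])),2,(0,255,0),-1)
cv2.imwrite('pics/ov.png',o)
```

```text
-36 [(693.0, 277.0), (595.0, 250.0), (495.0, 223.0), (392.0, 195.0), (286.0, 166.0)]
-28 [(689.0, 294.0), (592.0, 267.0), (491.0, 240.0), (388.0, 212.0), (282.0, 184.0)]
-20 [(686.0, 310.0), (588.0, 284.0), (487.0, 257.0), (384.0, 229.0), (278.0, 201.0)]
20 [(667.0, 394.0), (569.0, 369.0), (468.0, 343.0), (364.0, 316.0), (257.0, 289.0)]
28 [(663.0, 410.0), (565.0, 385.0), (464.0, 360.0), (360.0, 333.0), (253.0, 306.0)]
36 [(659.0, 427.0), (561.0, 402.0), (460.0, 377.0), (356.0, 351.0), (249.0, 324.0)]
```

View pics/ov.png

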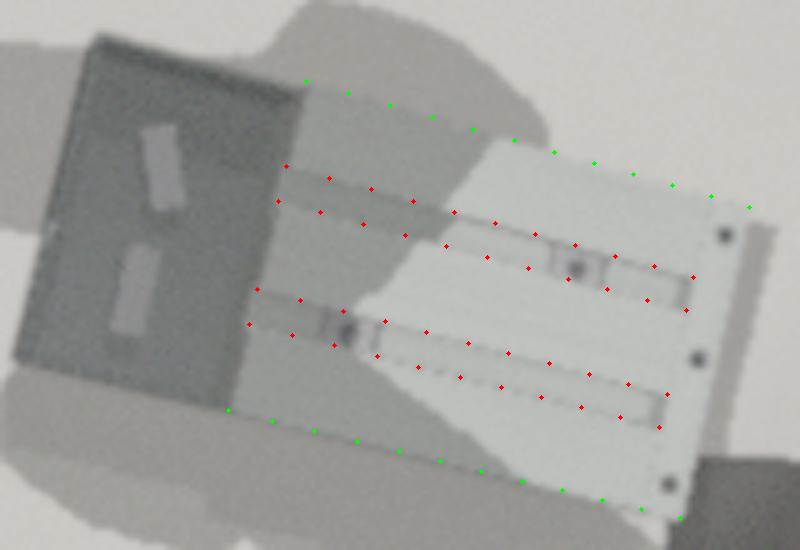

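```bash
sed -i 's/^BED=.*/BED=np.array([583.0,29.2,2.943])/' h.py
python3 - <<'E'
from h import *
claw.move_gripper(45,60)
x,y,psi=470,250,np.radians(80)
a=go((x,y,140),psi)
print('dn',ln((x,y,38.5),feed=80,f=6),tip(),r.read_wrist_force())
claw.move_gripper(10,70);print('w',r.read_gripper_width(),r.read_grip_force(),tip(),r.read_wrist_force())
ln((x,y,140),feed=80); print('w',r.read_gripper_width(),r.read_wrist_force(),r.read_torque(),a)
s=snap('scene');t=snap('top')
A=cv2.resize(s['frame'][190:320,250:400,::-1],None,fx=4,fy=4);cv2.imwrite('pics/held.png',A)
E
```

```text
dn False [470.44971974 250.21126437  39.05469015] [-0.14670994  0.49635492  0.3518233 ]
w 19.45317473842303 68.6566972732544 [470.44100956 250.28364589  39.08245001] [ 0.15900008 -0.55185014  3.47811792]
w 19.21612942610925 [ 1.12394235  0.39479741 -1.87761987] [ 0.03126915  0.01835222 -0.01504706] 1.3962634015954636
```

View pics/held.png

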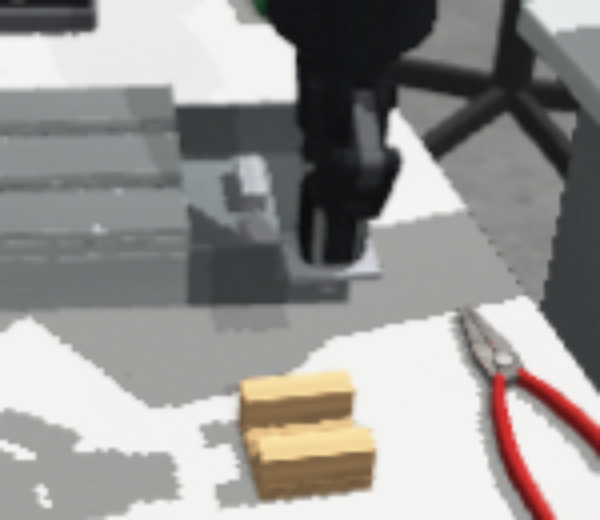

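Run:
```python
from h import *
psi=BED[2]+np.pi/2
p=W(-85,-28,130)
go(W(-20,-28,150),psi)
ln(p,feed=150); print(tip(),p)
f0=np.array(r.read_wrist_force());
hit=ln(W(-85,-28,66.5),feed=30,f=4);print(hit,tip(),(np.array(r.read_wrist_force())-f0).round(2),r.read_torque())
```

```text
[671.16202602  40.8549578  129.83348995] [671.85345788  39.88002919 130.        ]
True [671.81723822  39.87540104  68.15002734] [-0.34 -0.69  6.53] [ 0.00959518 -0.05234943  0.00118143]
```

```bash
cat > push.py <<'E'
from h import *
def push(y,x0=-85,x1=118,z=68.5,ys=0,ye=0):
    ln(W(x0,y,z),feed=20)
    f0=np.array(r.read_wrist_force());c,s=np.cos(BED[2]),np.sin(BED[2])
    xs=np.linspace(x0,x1,9)[1:]
    for x in xs:
        h=ln(W(x,y+ys+(ye-ys)*(x-x0)/(x1-x0),z),feed=60,f=15);f=np.array(r.read_wrist_force())-f0
        print(round(x),h,'fx,fy,fz',(f[0]*c+f[1]*s).round(1),(-f[0]*s+f[1]*c).round(1),f[2].round(1))
        if h: return False
    return True
E
python3 - <<'E'
from push import *
if push(-28):
    ln(W(118,-28,130)); print(r.read_gripper_width())
    s=snap('scene','s5');t=snap('top','t5');print(r.read_t())
E
```

```text
-60 False fx,fy,fz 0.7 -1.3 -3.2
-34 False fx,fy,fz 0.5 0.6 -2.8
-9 False fx,fy,fz -0.4 -0.4 -3.3
16 False fx,fy,fz 0.8 0.4 -3.2
42 False fx,fy,fz 0.0 -0.4 -4.5
67 False fx,fy,fz 1.3 -0.1 -2.5
93 False fx,fy,fz 0.4 -0.5 -2.7
118 False fx,fy,fz 0.2 -0.6 -3.1
19.13140563012588
50.3167
```

Clean stroke. Now the other slot, then look.

Run:
```python
from push import *
go(W(-20,28,150),BED[2]+np.pi/2)
ln(W(-85,28,130))
hit=ln(W(-85,28,66.5),feed=30,f=4);print(hit,tip(),r.read_wrist_force())
if hit and tip()[2]<70 and push(28):
    ln(W(118,28,130)); print(r.read_gripper_width())
    go((350,240,230),np.radians(80))
    s=snap('scene','s6');t=snap('top','t6');print(r.read_t())
    t=t['frame'][...,::-1];c=cv2.rotate(cv2.resize(t[123:283,205:315],None,fx=4,fy=4,interpolation=cv2.INTER_CUBIC),cv2.ROTATE_90_CLOCKWISE)
    o=np.zeros((600,640,3),np.uint8);o[:440]=c
    R=cv2.resize(t[215:250,145:190],None,fx=4,fy=4,interpolation=cv2.INTER_CUBIC);o[450:590,:180]=R
    R=cv2.resize(s['frame'][265:315,300:350,::-1],None,fx=3,fy=3,interpolation=cv2.INTER_CUBIC);o[450:600,200:350]=R
    cv2.imwrite('pics/t6bed.png',np.uint8(255*(o/255.)**.6))
```

```text
True [660.76635626 -15.01217532  68.11677514] [0.79326969 0.3107214  5.66487903]
-60 False fx,fy,fz 0.3 0.3 -4.4
-34 False fx,fy,fz -0.2 1.1 -3.8
-9 False fx,fy,fz -0.4 0.5 -4.1
16 False fx,fy,fz -0.6 1.3 -4.1
42 False fx,fy,fz 0.5 0.8 -4.2
67 False fx,fy,fz -0.3 1.3 -5.2
93 False fx,fy,fz 0.3 0.1 -5.0
118 False fx,fy,fz 0.0 1.0 -4.2
19.151247650396567
60.0
```

View pics/t6bed.png

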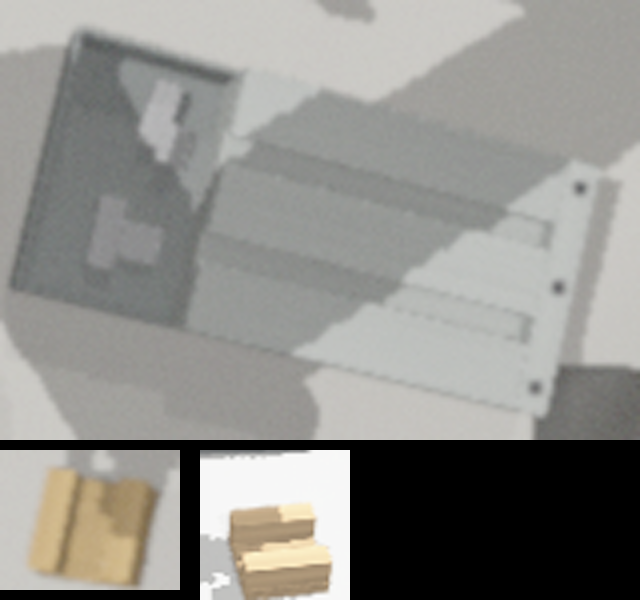

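Run:
```python
from h import *
s=snap('scene');t=snap('top')
X=cloud(t);c,sn=np.cos(BED[2]),np.sin(BED[2])
D=X[...,:2]-BED[:2];bx=D[...,0]*c+D[...,1]*sn;by=-D[...,0]*sn+D[...,1]*c
for lo,hi in ((8,40),):
    m=((bx>103)&(bx<190)&(abs(by)<68)&(X[...,2]>lo)&(X[...,2]<hi)&(t['z_map']>0))
    k,l,st,ce=cv2.connectedComponentsWithStats(m.astype(np.uint8))
    for i in range(1,k):
        if st[i,4]>8:
            q=l==i;print(st[i],bx[q].mean().round(),by[q].mean().round(),np.percentile(X[q][:,2],[10,50,90]).round(1),cv2.minAreaRect(np.c_[bx[q],by[q]].astype(np.float32)))
o=cv2.rotate(cv2.resize(t['frame'][220:285,205:290,::-1],None,fx=7,fy=7,interpolation=cv2.INTER_CUBIC),cv2.ROTATE_90_CLOCKWISE)
cv2.imwrite('pics/tray.png',np.uint8(255*(o/255.)**.6))
```

```text
[225 234  23  15 192] 129.0 -39.0 [13.9 17.8 25.4] ((126.14954376220703, -40.46082305908203), (45.352481842041016, 32.49025344848633), 84.31623840332031)
[253 242  20  20 233] 140.0 29.0 [10.4 15.7 19. ] ((135.8340606689453, 28.040813446044922), (41.90203857421875, 40.7215576171875), 89.80260467529297)
```

View pics/tray.png

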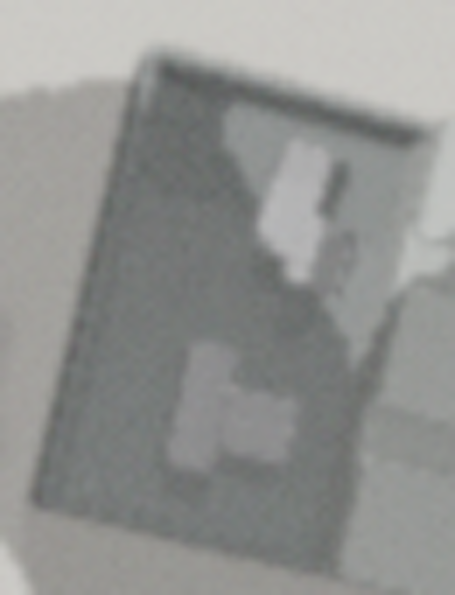

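Run:
```python
from h import *
x,y,psi=470,250,np.radians(80)
go((x,y,140),psi)
print(ln((x,y,60),feed=80,f=6))
print(ln((x,y,37.5),feed=20,f=3),tip(),r.read_wrist_force())
claw.move_gripper(45);print(r.read_gripper_width())
ln((x,y,150),feed=80)
go((330,-250,250),0)
s=snap('scene');t=tops();t=t['frame'][...,::-1]
o=np.zeros((300,640,3),np.uint8)
o[:250,:300]=cv2.resize(t[205:255,140:200],None,fx=5,fy=5,interpolation=cv2.INTER_CUBIC)
o[:300,310:610]=cv2.resize(s['frame'][260:320,295:355,::-1],None,fx=5,fy=5,interpolation=cv2.INTER_CUBIC)
cv2.imwrite('pics/rest.png',o);print(r.read_t())
```

```text
False
True [469.78526997 249.89430668  39.06729918] [-0.51415747 -0.66161303  5.61554524]
44.719507786966524
[156 225  12  15 128] [468.9 249.1  75.5] ((469.60211181640625, 250.38278198242188), (18.078819274902344, 29.90528106689453), 80.43521118164062)
66.7917
```

View pics/rest.png

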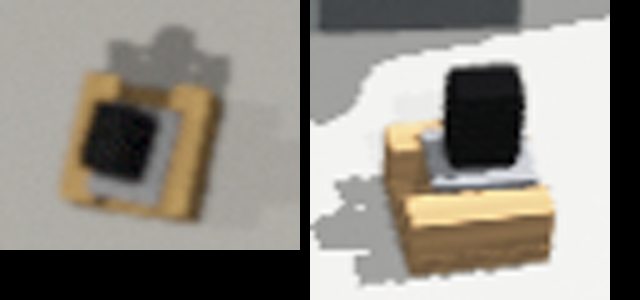

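Run:
```python
from h import *
x,y=488.5,-249; psi=-0.222+np.pi/2
claw.move_gripper(0,40)
a=go((x,y,80),psi); ln((x,y,32),feed=60); r.sleep(.3)
fz=lambda:np.mean([r.read_wrist_force()[2] for _ in range(5) if r.sleep(.02) is None])
f0=fz();print(ln((x,y,16),feed=5,f=4.5),tip(),f0)
z=tip()[2]; zc=z
for i in range(8):
    f=fz()-f0;print(i,round(f,2),tip().round(2))
    if 4.7<f<6: break
    zc+= -0.08*(5.2-f) if abs(5.2-f)<3 else -0.2*np.sign(5.2-f)
    ln((x,y,zc),feed=5)
r.sleep(.4);print('held',fz()-f0)
s=snap('scene');t=snap('top')
ln((x,y,120),feed=60);print(r.read_t(),r.read_wrist_force())
```

```text
True [ 488.49790954 -249.00452856   22.26232646] nan
0 nan [ 488.51 -249.02   22.25]
  return _methods._mean(a, axis=axis, dtype=dtype,
  ret = ret.dtype.type(ret / rcount)
Traceback (most recent call last):
  File "h.py", line 49, in ln
    def ln(p,psi=None,feed=150,f=None): return _ln((p[0],p[1],p[2]-DZ),psi,feed,f)
                                               ~~~^^^^^^^^^^^^^^^^^^^^^^^^^^^^^^^^
  File "h.py", line 45, in ln
    def ln(p,psi=None,feed=150,f=None): return r.line_to(list(map(float,p)),None if psi is None else list(rv(psi)),feed,f)
                                               ~~~~~~~~~^^^^^^^^^^^^^^^^^^^^^^^^^^^^^^^^^^^^^^^^^^^^^^^^^^^^^^^^^^^^^^^^^^
ValueError: expected 3 finite numbers
```

Run:
```python
from h import *
x,y=488.5,-249
def fz():
    v=[]
    for _ in range(6): r.sleep(.02); v.append(r.read_wrist_force()[2])
    return np.mean(v)
h=fz(); ln((x,y,30),feed=10); r.sleep(.3); f0=fz(); print('was held at',h-f0,f0)
print(ln((x,y,16),feed=5,f=4.5),tip())
zc=tip()[2]
for i in range(8):
    f=fz()-f0;print(i,round(f,2),tip().round(2))
    if 4.7<f<6: break
    zc+=-0.04*(5.2-f); ln((x,y,zc),feed=5)
r.sleep(.4);print('held',fz()-f0)
ln((x,y,120),feed=60);print(r.read_t(),r.read_wrist_force())
go((330,-250,300),0)
s=snap('scene','s9');t=tops();cv2.imwrite('pics/t9.png',t['frame'][...,::-1])
```

```text
was held at 5.403232019941821 0.07703373408341635
True [ 488.50579017 -249.00357896   22.2925218 ]
0 5.17 [ 488.5  -249.     22.25]
held 5.210201282798054
77.2 [0.00181529 0.45678164 0.59247043]
[156 225  12  15 132] [469.1 248.9  75.3] ((469.58013916015625, 250.0560302734375), (18.673744201660156, 30.118318557739258), 80.0172348022461)
```

View pics/t9.png

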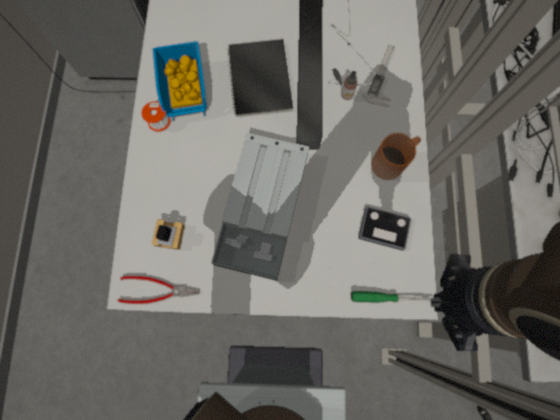

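The picture shows both slots clear and all the scrap in the tray at (250,245). The scraper is on its rest at (167,234), and the mug, pliers and screwdriver have not moved. The key took 5.2 N.

```bash
python3 -c "
from h import *
print(tip(),r.read_t()); print(job.sign_off())"
```

```text
[ 330.23726521 -249.878981    298.93671411] 78.3833
the job is handed in; nothing more can be done
None
```

The job is handed in at about 78 s: two offcuts and two slugs are in the tray, the scraper is back upright on its rest, and the oblong key was pressed last at 5.2 N (twice, because a script error interrupted the first press).

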